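# Close the chip-holder: cover on two dowels, then lock the collar

## Task

Pick up the loose metal cover by its blue rib, keep it level and gently lower it onto the two brass dowel pins of the chip-holder fixture, either way round, until it lies fully home on the carriage. The carriage has been clamped somewhere along its guide, so feel for the pins and do not force them. Then turn the black collar counterclockwise as seen from above to its stop, so that its orange lug lies over the cover; let go, and leave the vial, dropper bottle and culture dish undisturbed.

Things in the scene. Friction and masses are not known exactly. Their poses are not given: they have to be found in the camera images.
- fixture: Chip-holder fixture, fixed to the bench; dark steel base 88 (x) x 222 (y) x 16 mm. Origin at bench level under the middle of the carriage guide; x across, y along the guide towards the black collar, z up. A grey carriage, 66 x 132 mm, flat top 26 mm above the bench, is clamped on the guide at x = 0, anywhere from y = -10 to +10 mm, position not reported; it does not move under 50 N
- guide_mid (a point): Middle of the guide, 26 mm above the bench over the fixture's origin, axes as the fixture's: the carriage's top centre if it were clamped at y = 0. The carriage bears two upright brass dowels, 8 mm in diameter, at (0, -48) and (0, +48) mm from its own middle; tips 12 mm above its top (38 mm above the bench), the last 5 mm tapered to a 3 mm flat
- cover: The loose cover, 0.24 to 0.4 kg, flat on the bench at the start: aluminium plate 64 (x) x 130 (y) x 12 mm, origin at the middle of its underside. Oblong through holes, 12 (x) x 10 (y) mm with 1 mm chamfer, at (0, -48) and (0, +48) mm. The same either way round. Resting on the dowel tips its underside is 38 mm above the bench, fully home 26 mm
- cover_grip (a point): Grasp point in the middle of the blue rib on the cover, 36 mm above the cover's underside; axes as the cover's. The rib is 56 mm long (x), 14 mm thick (y) and reaches from the plate's top to 50 mm above the underside; grip it across its thickness (y)
- cover_end_a (a point): Point on the cover's underside, 60 mm from its middle along its +y
- cover_end_b (a point): Point on the cover's underside, 60 mm from its middle along its -y
- collar_grip (a point): Point on the collar's upright axis, 62 mm above the bench, at (0, 104) mm in the fixture's frame; axes as the fixture's. Black ribbed collar, 46 mm in diameter, 40 to 70 mm above the bench; the fixed barrel's end stands 3 mm above it. Its orange lug, 14 mm wide, 40 to 47 mm above the bench, reaches 55 mm from the axis; grip the collar across, within 0.7 rad of square to the lug
- collar (a joint): Collar angle in rad, counterclockwise from above. 0: open, the lug points 1.3 rad clockwise from the fixture's -y (roughly to -x). 1.3: locked at its stop, lug along the fixture's -y, 2 mm above the seated cover. A spring detent (about 0.2 N m at most) resists from 0.7 to 1.0, then clicks home to the stop. The lug strikes a cover that is not home
- vial: Bystander: clear sample vial with white cap, 29 mm in diameter, 68 mm high, standing; origin under its foot
- dropper: Bystander: pink dropper bottle with green cap, 34 mm in diameter, 97 mm high, standing; origin under its foot
- dish: Bystander: closed pink culture dish, 91 mm in diameter, 16 mm high, lying flat; origin under its foot

How it is judged (in metres and radians):
On the way, in this order (a step that is already met when the one before it is completed fails the run):
1. the cover lies home on both dowels while the collar is still open (below 0.5 rad) (z of cover_end_a in the frame of fixture between 0.0235 and 0.028 m and z of cover_end_b in the frame of fixture between 0.0235 and 0.028 m and x of cover_grip in the frame of fixture between -0.006 and 0.006 m and y of cover_grip in the frame of fixture between -0.014 and 0.014 m and angle between the y axis of cover_grip and the y axis of fixture, either way round below 0.06 rad and value of joint collar below 0.5 rad), for 0.2 s.
2. the collar is turned to its stop (above 1.2 rad) (value of joint collar above 1.2 rad), for 0.2 s.
At the end, for the whole second after the job is handed in: The cover lies at rest over both dowels with both ends of its underside at most 2 mm above the carriage's top, square to the fixture within 0.06 rad, and the collar stands at its stop (above 1.2 of 1.3 rad) (z of cover_end_a in the frame of fixture between 0.0235 and 0.028 m and z of cover_end_b in the frame of fixture between 0.0235 and 0.028 m and x of cover_grip in the frame of fixture between -0.006 and 0.006 m and y of cover_grip in the frame of fixture between -0.014 and 0.014 m and angle between the y axis of cover_grip and the y axis of fixture, either way round below 0.06 rad and value of joint collar above 1.2 rad and linear speed of cover below 0.02 m/s); the robot touches nothing.
It fails at once if the vial is pushed away or knocked over (distance of vial from where it was at the start of the episode above 0.03 m or angle between vial's own z axis and vertical above 0.5 rad).
It fails at once if the dropper bottle is pushed away or knocked over (distance of dropper from where it was at the start of the episode above 0.03 m or angle between dropper's own z axis and vertical above 0.5 rad).
It fails at once if the culture dish is pushed away or knocked over (distance of dish from where it was at the start of the episode above 0.03 m or angle between dish's own z axis and vertical above 0.5 rad).
It fails at once if the cover is forced onto the fixture with more than 80 N (contact force between cover and fixture above 80 N).
It fails at once if the cover is tipped by more than 0.45 rad (angle between cover_grip's own z axis and vertical above 0.45 rad).
It also fails if it takes over 72 s, if anything falls off the work surface, if the arm or the gripper's body presses on something with over 40 N, if the wrist force passes 120 N, or if a joint passes its speed limit or range.

## Robot

A 7-joint arm with a two-finger parallel gripper is mounted at the origin on a cart in front of the work surface, level with it; the furniture and walls round the work are solid. World frame = base frame: x ahead of the robot, y to its left, z up, the work surface at z = 0. Lengths are in mm, angles in rad, forces in N, time in s.
With the tool pointing down it reaches from about 400 to 900 mm from the base axis. Payload 5.6 kg.
Tool frame: the origin (TCP) lies midway between the tips of the shut fingers; the grasp point (between the pads) lies 19 mm behind it; x points along the fingers, y is the direction in which the jaws open and shut, and the axes are right-handed (so a half turn about x gives the same grasp; the last joint's range is limited). The gripper opens to 92 mm and grips with 3 to 60 N. Pads are 20 mm wide; open, the fingers measure 128 mm over their backs; the gripper's body (75 mm by 189 mm) begins 69 mm behind the grasp point.
Start: joints at [1.238, 0.468, -0.012, 1.603, 0.006, 1.071, -0.056], TCP at [185.702, -622.915, 214.592] pointing down, gripper open.
Joint ranges: [-2.53, 2.53], [-0.31, 2.02], [-1.57, 1.55], [0.28, 2.44], [-1.29, 4.43], [0.15, 1.84], [-2.92, 2.92]. Speed limits (rad/s): [2.57, 2.57, 3.14, 3.14, 3.14, 3.14, 3.14].

## Interface

Orientations are given as a rotation vector (axis times angle).
In Python, from cell import robot, grip, kin, viewer gives the robot as it stands. Calls block until the motion is done:
- robot.movep(position, orientation): joint-space move of the TCP to a pose.
- robot.servo_line(position, feed=150, rotation=None): straight line of the TCP; rotation=None keeps the orientation; feed is the mean speed in mm/s.
- robot.goto_joints(angles): joint-space move.
- grip(opening, newtons=None): opening from 0.0 (shut) to 1.0 (fully open); newtons is the grip in N (None keeps the last); returns when the fingers have stopped.
- robot.hold(seconds).
- kin.ik(position, orientation): joint angles nearest the present ones, or None.
- robot.observe(): the state.
- viewer.read_camera(name): name is "side" or "top" or "wrist"; returns the picture (400x640x3 uint8, red, green, blue); there is no depth.
- viewer.camera_info(name): a dict with "camera_matrix" (3x3 intrinsics, pixels), "R" (3x3) and "t" (3): a world point X has camera coordinates R X + t. Camera axes: x right, y down, z forward; pixel columns grow to the right and rows downward; lengths in mm; the calibration is good to about 2 mm. A picture is of the moment at which its call begins: read the wrist's pose just before it. camera_info takes no time and is no camera call; for the wrist camera it gives the pose at the moment of the call.
A pose or a line that the arm cannot do raises robot.IKError and nothing moves.
- robot.job_done(): hands the job in, once; it reports no verdict.
Trained networks look in the newest picture that a camera, given by its name, has taken for a name from the list of things; names that differ only in an ending like _2 or _b are one class to them, and where a whole thing is asked for, a point or a joint stands for the part that bears it (a point fixed in the world has none). Each returns a list of dicts, best first, with "confidence" (0 to 1); they miss things now and then, are a little off and sometimes report something else, mostly with a low value. They report only what shows in the picture. A call takes as long as a camera call.
- viewer.silhouettes(name, camera): "mask" (400x640 bool, what is visible of it).
- viewer.pinpoint(name, camera): "at" ([x, y, z] in mm, in the coordinates of the camera as it stood for that picture, good to about 4 mm: a listed point, or the origin of a listed thing).
The state is a dict: "t": time; "joints": joint angles; "joint_velocities": joint speeds; "joint_torque": joint torques, N m; "tcp_pos": TCP position; "tcp_rot": TCP orientation; "contact_force": force on the tool from outside, world axes, zero at the start; "wrist_torque": the same for the moment, N m; "grip_width": opening from 0.0 (shut) to 1.0 (fully open).
Only numpy, scipy, OpenCV 4.12 (cv2) and the standard library are available. Lean on these libraries where they do the work, as an engineer would, in place of code of your own. Each camera call takes 0.05 s, during which the arm holds its last target.

## Working session

There is one attempt and no reset: what is moved stays moved. The work goes in short steps, each a Python script; the robot and the scene stay as the last script left them, time stands still between calls to the robot, and variables do not carry over. Pictures are saved under pics/ and viewed, and the job is handed in when it is done.

```bash
ls; mkdir -p pics
python3 - <<'E'
from cell import robot, grip, kin, viewer
import cv2, numpy as np
for c in ["top","side","wrist"]:
    im=viewer.read_camera(c); cv2.imwrite(f"pics/{c}0.png",im[:,:,::-1])
    i=viewer.camera_info(c); R=np.array(i["R"]);t=np.array(i["t"])
    print(c,np.round(-R.T@t),np.round(R[2],2))
    for n in ["fixture","cover","cover_grip","cover_end_a","collar","collar_grip","guide_mid","vial","dropper","dish"]:
        try:
            for d in viewer.pinpoint(n,c)[:3]:
                print(n,np.round(R.T@(np.array(d["at"])-t),1),round(d["confidence"],2))
        except Exception as e: print(n,e)
o=robot.observe(); print(o)
E
```

```text
pics
top [ 431. -177. 1089.] [ 0.12  0.03 -0.99]
fixture [ 422.9 -293.    -2.7] 0.76
cover [509.9 129.7  -2.7] 0.88
cover_grip [508.9 127.4  36. ] 0.57
cover_grip [568.3 142.5  -0.9] 0.16
cover_end_a [5.706e+02 1.416e+02 5.000e-01] 0.73
cover_end_a [451.7 110.7   0.5] 0.68
cover_end_a [374.9 186.1  -0.7] 0.35
collar it knows: collar_grip, cover, cover_end, cover_grip, dish, dropper, fixture, guide_mid, vial
collar_grip [ 433.2 -193.5   61.8] 0.85
guide_mid [ 423.2 -291.5   25.3] 0.61
vial [ 481.1 -492.6   -2.4] 0.5
dropper [377.5 186.7  -2.1] 0.53
dish [715.6 117.2  -1.6] 0.81
side [  981. -1062.   742.] [-0.35  0.75 -0.56]
fixture [ 427.6 -290.7   -1.2] 0.74
cover [515.3 124.9  -1.8] 0.91
cover_grip [516.  127.2  35.8] 0.95
cover_end_a [571.  136.7   1.5] 0.72
cover_end_a [458.9 110.3   0.7] 0.6
collar it knows: collar_grip, cover, cover_end, cover_grip, dish, dropper, fixture, guide_mid, vial
collar_grip [ 436.9 -192.9   64.9] 0.57
dropper [376.7 180.4   0.9] 0.49
dish [722.8 122.9  -2.5] 0.81
dish [569.9 139.3   1. ] 0.28
wrist [ 258. -601.  384.] [-0.25 -0.08 -0.96]
collar it knows: collar_grip, cover, cover_end, cover_grip, dish, dropper, fixture, guide_mid, vial
{'t': 1.5, 'joints': array([ 1.23802872,  0.4674556 , -0.0115884 ,  1.60268571,  0.00600121,
        1.07137629, -0.05629654]), 'joint_velocities': array([-1.00005266e-03,  1.44676370e-04, -1.28414152e-03,  1.26385161e-04,
       -4.65321040e-04,  9.81472892e-05,  1.38026200e-03]), 'joint_torque': array([-1.74484744e-04, -5.20406735e+01, -1.26526225e-02, -2.44053447e+01,
       -5.66879497e-02,  1.14021963e-02,  4.28503927e-05]), 'tcp_pos': array([ 185.6839485 , -622.94193174,  214.62711834]), 'tcp_rot': array([ 2.06581632,  0.30121521, -2.06586619]), 'contact_force': array([-0.10701512,  0.72722798, -0.06848429]), 'wrist_torque': array([0.02151118, 0.01140726, 0.0600692 ]), 'grip_width': 1.0009011112921333}
```

View pictures.

View pics/top0.png

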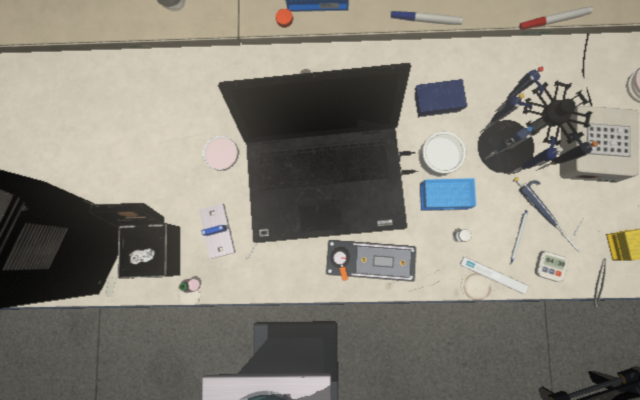

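View pics/side0.png

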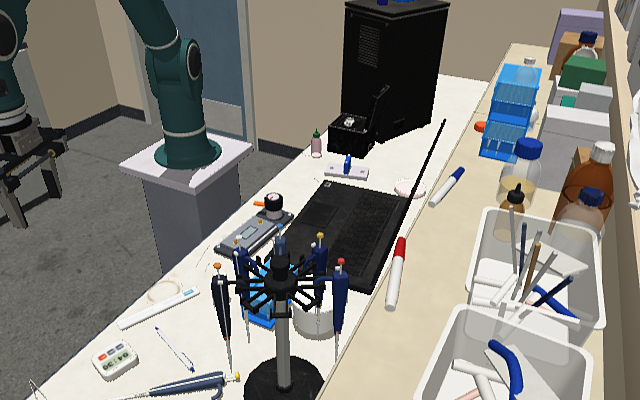

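```bash
cat > h.py <<'E'
from cell import robot, grip, kin, viewer
import cv2, numpy as np
from scipy.spatial.transform import Rotation as Rn
def rot(phi):
    c,s=np.cos(phi),np.sin(phi)
    return Rn.from_matrix(np.array([[0,c,s],[0,s,-c],[-1,0,0]])).as_rotvec()
def pts(cam,names):
    i=viewer.camera_info(cam);R=np.array(i["R"]);t=np.array(i["t"])
    out={}
    for n in names:
        out[n]=[(np.round(R.T@(np.array(d["at"])-t),1),round(d["confidence"],2)) for d in viewer.pinpoint(n,cam)[:3]]
        for p in out[n]: print(cam,n,*p)
    return out
def proj(cam,X,i=None):
    i=i or viewer.camera_info(cam)
    c=np.array(i["R"])@np.array(X,float)+np.array(i["t"]); p=np.array(i["camera_matrix"])@c
    return p[:2]/p[2]
def unproj(cam,uv,z,i=None):
    i=i or viewer.camera_info(cam)
    R=np.array(i["R"]);t=np.array(i["t"]);C=-R.T@t
    d=R.T@np.linalg.solve(np.array(i["camera_matrix"]),[uv[0],uv[1],1.])
    return C+d*(z-C[2])/d[2]
def snap(cam,name,s=1):
    im=viewer.read_camera(cam)[:,:,::-1].copy()
    cv2.imwrite(f"pics/{name}.png",im); return im
E
python3 - <<'E'
from h import *
o=robot.observe()
M=Rn.from_rotvec(o["tcp_rot"]).as_matrix(); print(M.round(2))
i=viewer.camera_info("wrist");R=np.array(i["R"]);t=np.array(i["t"])
C=-R.T@t; print("cam in tool",(M.T@(C-o["tcp_pos"])).round(1), (M.T@R.T).round(2))
for phi in (1.47,1.47-np.pi):
    q=kin.ik([423,-292,250],rot(phi)); print(phi,q)
for phi in (.25,.25-np.pi,.25+np.pi):
    q=kin.ik([510,128,150],rot(phi)); print(phi,q)
print(unproj("top",(305,70),200),unproj("top",(320,135),20),unproj("top",(320,240),15))
E
```

```text
[[-0.    0.29 -0.96]
 [-0.   -0.96 -0.29]
 [-1.    0.    0.  ]]
cam in tool [-169.7    0.   -75.3] [[-0.   -0.26  0.96]
 [ 1.    0.    0.  ]
 [-0.    0.96  0.26]]
1.47 [ 1.12199782  0.27989297 -0.68555665  1.85852317  0.20042926  1.07267303
  1.82905103]
-1.6715926535897931 [ 0.65663175  0.20800037 -0.13478004  1.88639052  0.03200858  1.04925626
 -1.1628211 ]
0.25 [ 0.52166207  0.62085949 -1.09791212  1.91461624  0.65340526  1.01969463
 -0.61894544]
-2.891592653589793 [ 0.62373973  0.79211905 -1.32098462  1.91015228  0.85182353  1.15956225
  2.36456295]
3.391592653589793 [ 0.62373973  0.79211905 -1.32098462  1.91015228  0.85182353  1.15956225
  2.36456295]
[ 845.51986164 -120.21079202  200.        ] [ 751.56475647 -145.17787524   20.        ] [ 480.46193869 -140.23622658   15.        ]
```

Run:
```python
from h import *
robot.movep([423,-270,260],rot(-1.67))
snap("wrist","w1"); pts("wrist",["fixture","collar_grip","guide_mid","vial"])
print(robot.observe()["t"],robot.observe()["tcp_pos"])
import json
i=viewer.camera_info("wrist"); np.savez("w1.npz",camera_matrix=i["camera_matrix"],R=i["R"],t=i["t"])
```

```text
wrist fixture [ 426.8 -290.6   -1.3] 0.94
wrist collar_grip [ 436.5 -190.1   60.3] 0.93
wrist guide_mid [ 433.3 -290.9   30.8] 0.66
wrist vial [ 484.  -490.3   -0.6] 0.89
3.325 [ 422.71757048 -270.63966832  259.83566364]
```

View pics/w1.png

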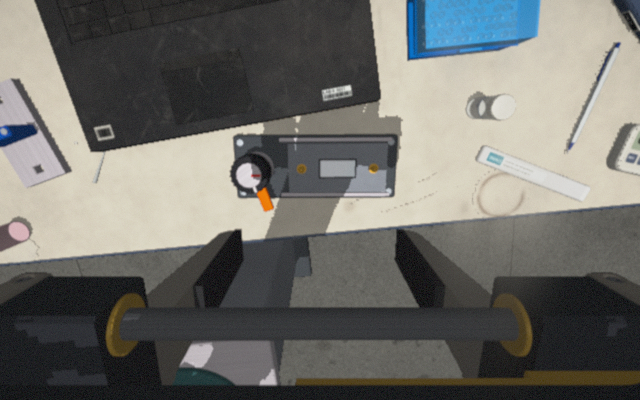

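Run:
```python
from h import *
im=cv2.imread("pics/w1.png")
cr=cv2.resize(im[120:220,220:420],None,fx=4,fy=4,interpolation=cv2.INTER_CUBIC); cv2.imwrite("pics/w1c.png",cr)
i=dict(np.load("w1.npz"))
hsv=cv2.cvtColor(im,cv2.COLOR_BGR2HSV)
m=((hsv[...,0]>12)&(hsv[...,0]<30)&(hsv[...,1]>110)&(hsv[...,2]>60)).astype(np.uint8)
m[:130]=0;m[205:]=0;m[:,:280]=0;m[:,395:]=0
n,l,st,c=cv2.connectedComponentsWithStats(m)
P=[]
for k in range(1,n):
    if st[k,4]>8: print(st[k],c[k].round(1),unproj("wrist",c[k],33,i).round(1)); P.append(unproj("wrist",c[k],33,i))
# base corners estimates
for uv in [(235,136),(397,134),(395,196),(235,197)]: print(uv,unproj("wrist",uv,16,i).round(1))
```

```text
[297 164   9   9  67] [301.2 168.3] [ 434.  -248.6   33. ]
[369 164   9   9  65] [373. 168.] [ 425.  -342.1   33. ]
(235, 136) [ 483.  -164.9   16. ]
(397, 134) [ 464.1 -378.9   16. ]
(395, 196) [ 379.3 -373.3   16. ]
(235, 197) [ 400.3 -150.5   16. ]
```

View pics/w1c.png

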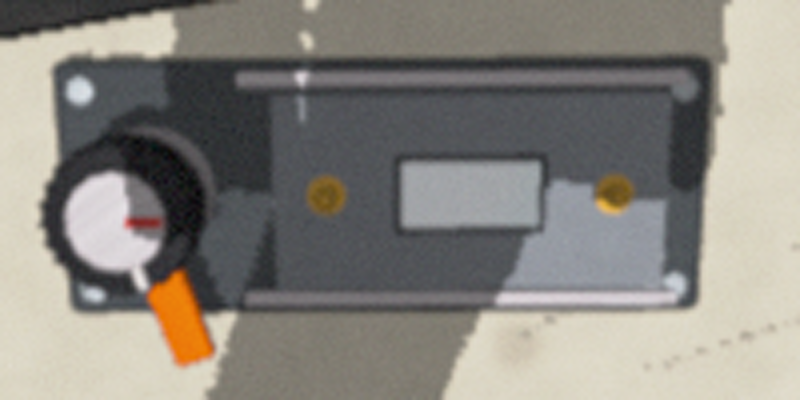

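Run:
```python
from h import *
robot.servo_line([415,-285,150],feed=250,rotation=rot(-1.667))
robot.hold(0.1)
i=viewer.camera_info("wrist");im=snap("wrist","w2"); pts("wrist",["fixture","collar_grip","guide_mid"])
np.savez("w2.npz",camera_matrix=i["camera_matrix"],R=i["R"],t=i["t"])
hsv=cv2.cvtColor(im,cv2.COLOR_BGR2HSV)
m=((hsv[...,0]>12)&(hsv[...,0]<30)&(hsv[...,1]>110)&(hsv[...,2]>60)).astype(np.uint8)
m[250:]=0
n,l,st,c=cv2.connectedComponentsWithStats(m)
for k in range(1,n):
    if st[k,4]>8: print(st[k],c[k].round(1),unproj("wrist",c[k],35,i).round(1))
print(robot.observe()["t"],robot.observe()["tcp_pos"])
```

```text
wrist fixture [ 4.313e+02 -2.934e+02 -4.000e-01] 0.65
wrist collar_grip [ 437.7 -193.1   59.1] 0.61
wrist guide_mid [ 430.7 -289.    25.9] 0.8
[274 176  13  13 127] [279.8 182.1] [ 434.5 -249.9   35. ]
[371 176  13  13 122] [376.8 182. ] [ 425.6 -342.2   35. ]
[218 207  20  24 282] [228.  219.8] [ 401.6 -194.    35. ]
4.2167 [ 415.77644381 -285.27823234  151.25934066]
```

View pics/w2.png

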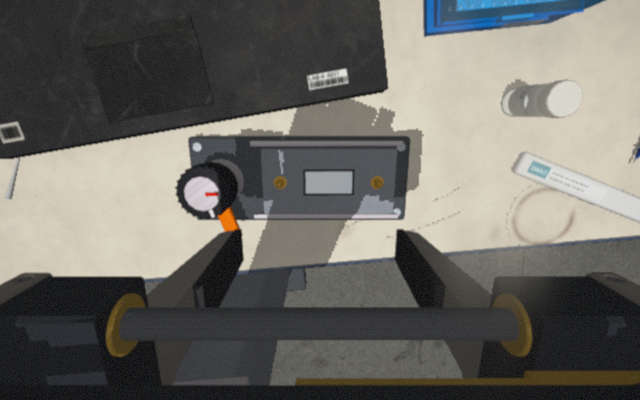

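Run:
```python
from h import *
print(robot.observe()["joints"].round(2))
for phi in (.25,.25-np.pi):
  for z in (25,280):
    print(phi,z,np.round(kin.ik([500,125,z],rot(phi)),2))
try:
    robot.movep([500,105,270],rot(0.25)); 
except Exception as e: print(e)
robot.hold(0.1)
i=viewer.camera_info("wrist");im=snap("wrist","w3"); pts("wrist",["cover","cover_grip","cover_end_a","dropper","dish"])
np.savez("w3.npz",camera_matrix=i["camera_matrix"],R=i["R"],t=i["t"])
print(robot.observe()["t"],robot.observe()["tcp_pos"],robot.observe()["joints"].round(2))
for phi in (1.475,-1.667):
    for z in (200,60): print(phi,z,np.round(kin.ik([428,-296,z],rot(phi)),2))
```

```text
[ 0.66  0.31 -0.15  2.01  0.06  0.82 -1.19]
0.25 25 [ 0.14  0.61 -0.56  2.02  0.52  0.65 -0.52]
0.25 280 [ 0.3   0.26 -0.71  1.82  0.18  1.14 -0.22]
-2.891592653589793 25 [-0.83  0.62  0.66  2.08 -0.63  0.64 -2.63]
-2.891592653589793 280 [-1.25  0.27  1.13  1.9  -0.27  1.14 -2.91]
wrist cover [512.7 125.2   2.3] 0.93
wrist cover_grip [515.3 128.3  31.3] 0.79
wrist cover_end_a [570.3 141.3   0.7] 0.86
wrist cover_end_a [454.5 110.9   2.1] 0.69
wrist dropper [380.1 181.8   2.3] 0.74
wrist dish [714.  114.5   2.5] 0.81
6.1583 [500.01129759 104.72912577 269.91450918] [ 0.33  0.25 -0.69  1.84  0.18  1.11 -0.18]
1.475 200 [ 1.05  0.34 -0.61  1.9   0.23  0.97  1.81]
1.475 60 [ 1.01  0.56 -0.58  2.    0.46  0.72  1.62]
-1.667 200 [ 0.76  0.29 -0.26  1.92  0.09  0.95 -1.21]
-1.667 60 [ 0.7   0.49 -0.2   2.02  0.15  0.65 -1.26]
```

View pics/w3.png

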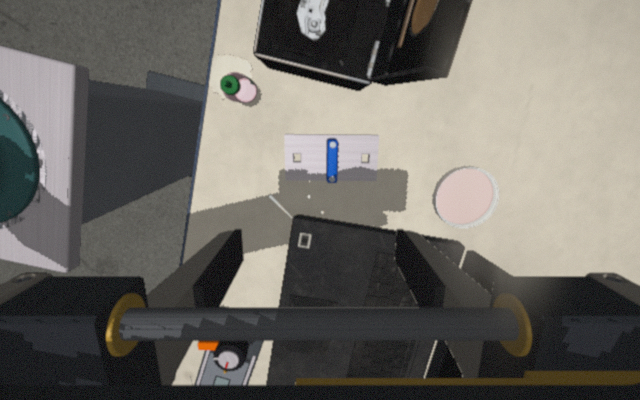

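Run:
```python
from h import *
s=viewer.silhouettes("cover","wrist")[0]
i=dict(np.load("w3.npz"))
m=s["mask"].astype(np.uint8); print(s["confidence"],m.sum())
im=cv2.imread("pics/w3.png"); hsv=cv2.cvtColor(im,cv2.COLOR_BGR2HSV)
b=((hsv[...,0]>100)&(hsv[...,0]<130)&(hsv[...,1]>120)).astype(np.uint8)*m
ys,xs=np.nonzero(b); print("rib px",xs.min(),xs.max(),ys.min(),ys.max(),xs.mean(),ys.mean())
# plate edges: use mask minus rib, corners on plane z=12
pl=m*(1-b); cn=max(cv2.findContours(m,0,2)[0],key=cv2.contourArea)
W=np.array([unproj("wrist",p[0],12,i)[:2] for p in cn],np.float32)
print(cv2.minAreaRect(W))
# holes
g=cv2.cvtColor(im,cv2.COLOR_BGR2GRAY)
for z in (50,45): print(z,unproj("wrist",(xs.mean(),ys.mean()),z,i).round(1))
for x0,x1 in ((288,306),(357,375)):
    sub=g[148:168,x0:x1].astype(float); w=np.clip(np.median(sub)-12-sub,0,None)
    yy,xx=np.mgrid[148:168,x0:x1]; c=((w*xx).sum()/w.sum(),(w*yy).sum()/w.sum()); print(c,unproj("wrist",c,11,i).round(1))
cv2.imwrite("pics/w3c.png",cv2.resize(im[120:200,270:400],None,fx=5,fy=5))
```

```text
0.67 672
rib px 229 239 343 347 233.33333333333334 344.6666666666667
((423.63763427734375, -239.4940643310547), (82.4195785522461, 58.92780685424805), 14.177199363708496)
50 [ 439. -181.   50.]
45 [ 438.4 -185.5   45. ]
(np.float64(295.4796460176991), np.float64(158.611209439528)) [465.3 111.8  11. ]
(np.float64(365.1339103869654), np.float64(161.2255600814664)) [560.9 132.2  11. ]
```

View pics/w3c.png

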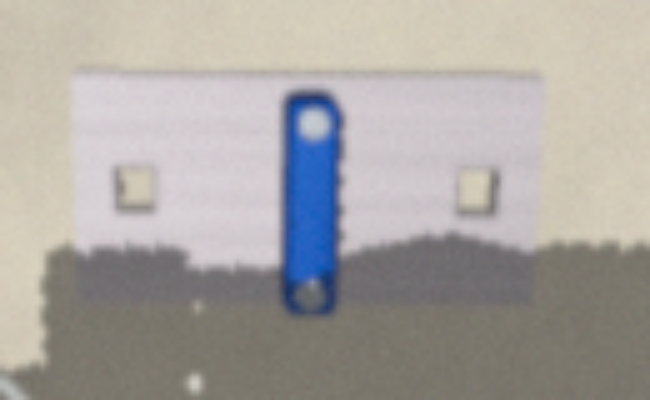

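Run:
```python
from h import *
i=dict(np.load("w3.npz"))
f=lambda a,z: unproj("wrist",(270+a[0]/5,120+a[1]/5),z,i).round(1)
h1,h2=f((136,188),8),f((477,190),8); d=h2-h1
print(h1,h2,np.linalg.norm(d),np.arctan2(d[1],d[0]),(h1+h2)/2)
print("rib",f((313,203),50))
c=[f(p,12) for p in ((72,72),(543,76),(535,303),(78,303))]; print(c,np.mean(c,0))
# top cam cover holes/rib
im=cv2.imread("pics/top0.png"); hsv=cv2.cvtColor(im,cv2.COLOR_BGR2HSV)
b=((hsv[...,0]>100)&(hsv[...,0]<130)&(hsv[...,1]>120)); b[:200]=0;b[260:]=0;b[:,190:][:,50:]=0;b[:,:190]=0
ys,xs=np.nonzero(b); print(xs.mean(),ys.mean(),unproj("top",(xs.mean(),ys.mean()),46).round(1))
o=((hsv[...,0]>15)&(hsv[...,0]<30)&(hsv[...,1]>100)); o[:250]=0;o[270:]=0;o[:,:355]=0;o[:,415:]=0
n,l,st,c=cv2.connectedComponentsWithStats(o.astype(np.uint8))
for k in range(1,n): print(st[k],c[k],unproj("top",c[k],32).round(1))
```

```text
[467.2 113.4   8. ] [560.5 136.4   8. ] 96.09313190858127 0.24169750377621524 [513.85 124.9    8.  ]
rib [513.3 126.8  50. ]
[array([443.1, 140.6,  12. ]), array([568.5, 171.1,  12. ]), array([585. , 109.9,  12. ]), array([458.7,  78. ,  12. ])] [513.825 124.9    12.   ]
211.86885245901638 229.88524590163934 [509.2 126.4  46. ]
[362 258   4   4  13] [363.61538462 259.38461538] [ 430.  -247.4   32. ]
[401 261   4   4  15] [402.4 262.4] [ 421. -342.   32.]
```

Run:
```python
from h import *
phi=.243
grip(0.6,30)
robot.movep([513.8,125.3,80],rot(phi))
robot.servo_line([513.8,125.3,17.5],feed=80)
grip(0.0,45)
o=robot.observe(); print(o["t"],o["tcp_pos"],o["grip_width"],o["contact_force"],o["wrist_torque"])
robot.servo_line([513.8,125.3,50],feed=60)
robot.hold(0.15)
o=robot.observe(); print(o["t"],o["tcp_pos"],o["grip_width"],o["contact_force"],o["wrist_torque"])
snap("wrist","w4");snap("side","s4")
```

```text
9.325 [513.24106281 125.03375313  17.49213887] 0.1486240856808379 [-2.58816452  0.45402463  4.41192828] [-0.28712387  0.42717073  0.01925434]
10.1667 [513.49303788 125.17714983  49.63145711] 0.15050682209978922 [-0.38985079  0.24824764 -3.97103739] [-0.07614879 -0.08684796  0.01307165]
```

View pics/w4.png

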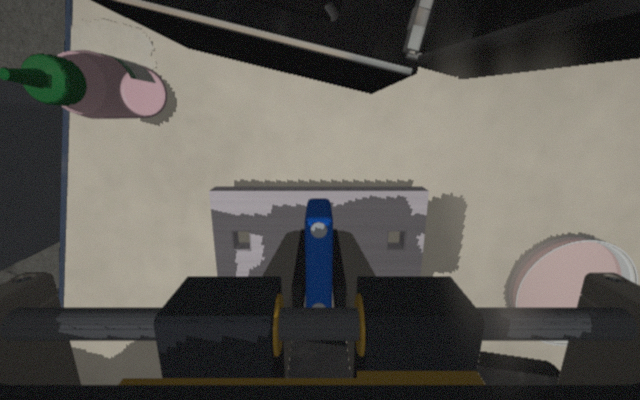

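View pics/s4.png

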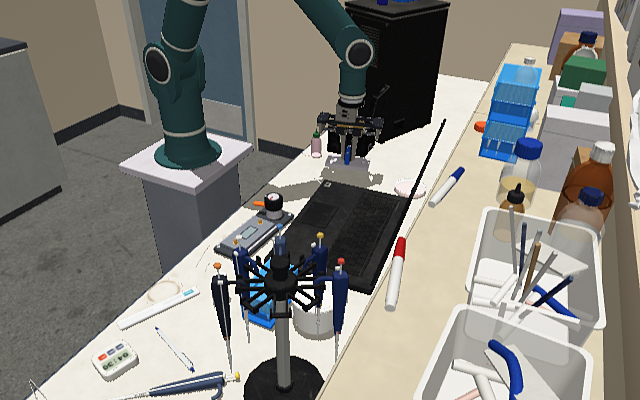

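Run:
```python
from h import *
o=robot.observe(); M=Rn.from_rotvec(o["tcp_rot"]).as_matrix()
h1=unproj("wrist",(242,240),42);h2=unproj("wrist",(396,238),42)
d=h2-h1; print(h1,h2,np.linalg.norm(d),np.arctan2(d[1],d[0]),"mid-tcp in tool",M.T@((h1+h2)/2-o["tcp_pos"]), M[:,1])
e1=unproj("wrist",(211,187),44);e2=unproj("wrist",(428,187),44);d=e2-e1
print(np.linalg.norm(d),np.arctan2(d[1],d[0]),M.T@((e1+e2)/2-o["tcp_pos"]))
robot.servo_line([513,125,130],feed=120)
robot.servo_line([429,-296,130],feed=190,rotation=rot(-1.667))
o=robot.observe(); print(o["t"],o["tcp_pos"],o["grip_width"],o["contact_force"],o["wrist_torque"],o["joints"])
robot.hold(.1); snap("wrist","w5"); snap("side","s5")
```

```text
[467.82230144 113.73488002  42.        ] [560.76809128 138.16279615  42.        ] 96.10225249644516 0.2570067086034289 mid-tcp in tool [ 7.67137638  0.89192703 -0.4801701 ] [ 9.70595018e-01  2.40717493e-01 -6.32852800e-04]
127.6768646440737 0.24305662045233112 [  5.6736957    1.21753505 -34.21531424]
13.4917 [ 429.27273585 -295.22653215  129.9986253 ] 0.1428613080593617 [-0.32507771 -0.03245757 -3.60460388] [0.00636223 0.00189307 0.02096575] [ 0.63042884  0.36808012 -0.11088341  1.98382798  0.05543575  0.79264122
 -1.17757441]
```

View pics/w5.png

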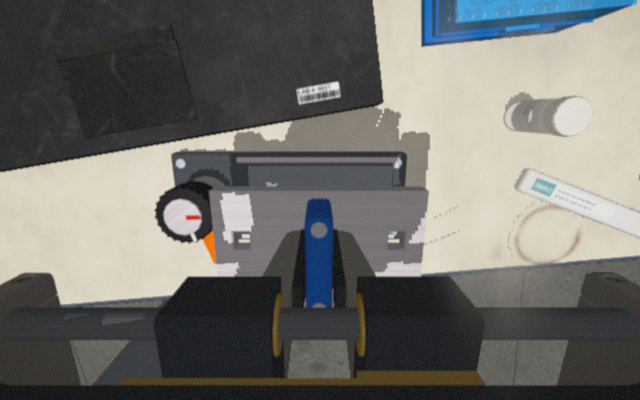

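View pics/s5.png

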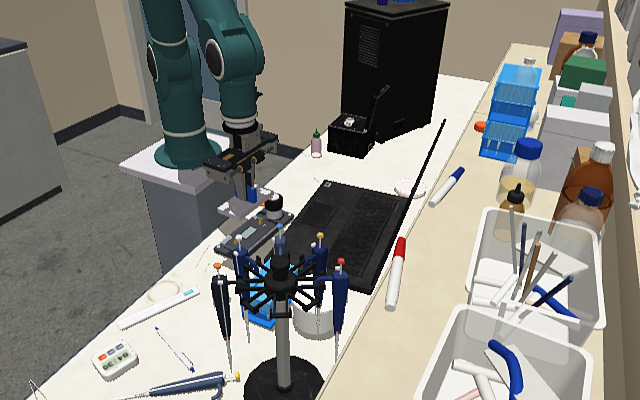

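```bash
cat >> h.py <<'E'
def down(x,y,z0,z1,phi,step=2.0,feed=40,lim=12,base=None):
    z=z0
    while z>z1:
        z=max(z-step,z1)
        robot.servo_line([x,y,z],feed=feed,rotation=rot(phi))
        o=robot.observe(); f=o["contact_force"]-base
        print(round(o["t"],2),"cmd",z,"tcp",o["tcp_pos"].round(2),"dF",f.round(1),"T",o["wrist_torque"].round(2))
        if f[2]>lim or np.hypot(f[0],f[1])>lim*1.5: return z,f
    return z,f
E
python3 - <<'E'
from h import *
b=robot.observe()["contact_force"]; np.save("base.npy",b)
robot.servo_line([428,-295,62],feed=100,rotation=rot(-1.667))
robot.hold(.1)
print(robot.observe()["contact_force"]-b)
down(428,-295,62,48,-1.667,base=b)
E
```

```text
[-0.00809166 -0.64175098 -0.51839882]
14.88 cmd 60.0 tcp [ 428.06 -295.06   60.18] dF [-0.4  0.1 -0.7] T [0.02 0.02 0.03]
15.12 cmd 58.0 tcp [ 427.88 -294.91   57.85] dF [-1.2 -0.9  0.6] T [ 0.02  0.04 -0.06]
15.38 cmd 56.0 tcp [ 427.86 -294.9    55.81] dF [ 0.1 -0.6  0. ] T [ 0.06  0.04 -0.04]
15.62 cmd 54.0 tcp [ 427.89 -294.95   53.85] dF [-1.1 -0.3 -1.3] T [ 0.03  0.02 -0.03]
15.88 cmd 52.0 tcp [ 427.91 -294.93   51.88] dF [-0.1 -1.2  0.1] T [ 0.03  0.   -0.01]
16.12 cmd 50.0 tcp [ 428.04 -295.21   49.92] dF [-1.  -0.9 -0.9] T [-0.12 -0.08  0.  ]
16.38 cmd 48.0 tcp [ 428.09 -295.3    47.96] dF [-0.4 -1.9 -0. ] T [-0.41 -0.12  0.07]
```

Run:
```python
from h import *
b=np.load("base.npy")
down(428.2,-295.6,48,42,-1.667,step=1,base=b,lim=6)
snap("wrist","w6"); snap("side","s6")
pts("wrist",["cover_grip","cover","cover_end_a","fixture"])
```

```text
16.62 cmd 47 tcp [ 428.06 -295.43   46.86] dF [ 0.2 -0.9 -0.2] T [-0.12 -0.03  0.02]
16.88 cmd 46 tcp [ 428.13 -295.46   45.92] dF [ 0.1 -0.8 -0.6] T [-0.02 -0.02  0.03]
17.12 cmd 45 tcp [ 428.14 -295.49   44.93] dF [-1.1 -0.3  0.3] T [ 0.05  0.02 -0.  ]
17.38 cmd 44 tcp [ 428.13 -295.53   43.92] dF [-0.8 -0.7 -0.6] T [ 0.04 -0.01 -0.03]
17.62 cmd 43 tcp [ 428.3  -295.64   43.44] dF [-1.   0.7  7.6] T [0.32 0.4  0.01]
wrist cover_grip [ 430.1 -292.    56.8] 0.61
wrist cover [ 430.4 -296.2   25. ] 0.86
wrist cover_end_a [ 432.7 -232.6   25.6] 0.92
wrist cover_end_a [ 421.2 -353.    29.3] 0.61
wrist cover_end_a [ 439.7 -192.2   60.8] 0.51
wrist fixture [ 487.7 -492.     3.1] 0.2
```

View pics/w6.png

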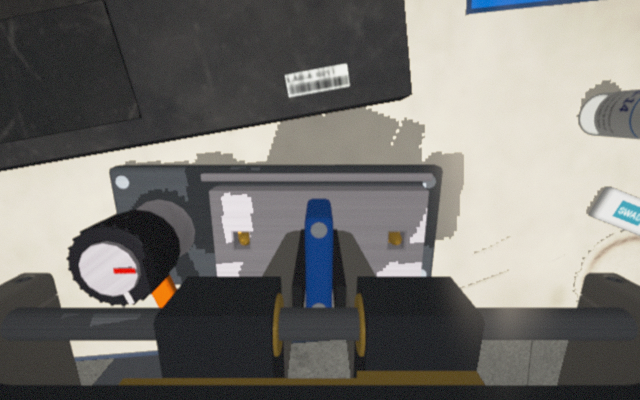

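Run:
```python
from h import *
grip(0.4,20)
robot.servo_line([428.2,-295.6,100],feed=120)
robot.servo_line([431,-255,150],feed=150,rotation=rot(-1.667))
robot.hold(.1)
i=viewer.camera_info("wrist");im=snap("wrist","w7"); pts("wrist",["cover_grip","cover","cover_end_a","fixture","collar_grip"])
np.savez("w7.npz",camera_matrix=i["camera_matrix"],R=i["R"],t=i["t"])
o=robot.observe(); print(o["t"],o["tcp_pos"],o["contact_force"])
```

```text
wrist cover_grip [ 431.7 -292.9   59.4] 0.67
wrist cover [ 430.1 -297.3   25.4] 0.62
wrist cover_end_a [ 423.7 -355.    27. ] 0.62
wrist cover_end_a [ 434.8 -232.9   24.4] 0.6
wrist fixture [ 429.  -295.2   29. ] 0.22
wrist collar_grip [ 439.4 -190.2   59.5] 0.89
20.05 [ 430.74848402 -255.18983078  149.60249457] [-0.3795544   0.0966282   0.20032846]
```

View pics/w7.png

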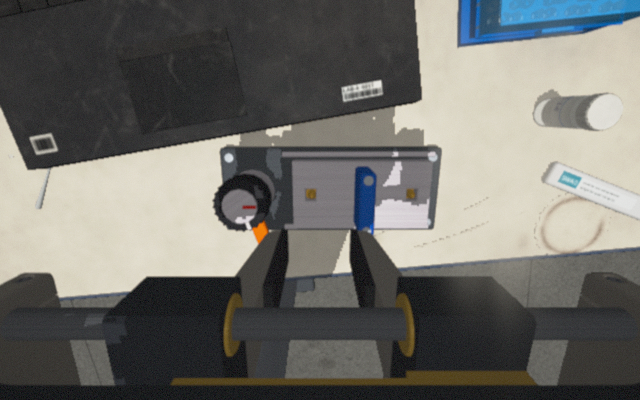

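Run:
```python
from h import *
im=cv2.imread("pics/w7.png"); i=dict(np.load("w7.npz"))
cv2.imwrite("pics/w7c.png",cv2.resize(im[160:250,205:295],None,fx=6,fy=6,interpolation=cv2.INTER_CUBIC))
s=viewer.silhouettes("collar_grip","wrist")
print([(d["confidence"],d["mask"].sum(),np.argwhere(d["mask"]).mean(0)) for d in s])
```

```text
[(0.97, np.int64(9219), array([182.56806595, 294.27822974])), (0.72, np.int64(9202), array([193.02868942, 361.26972397]))]
```

View pics/w7c.png

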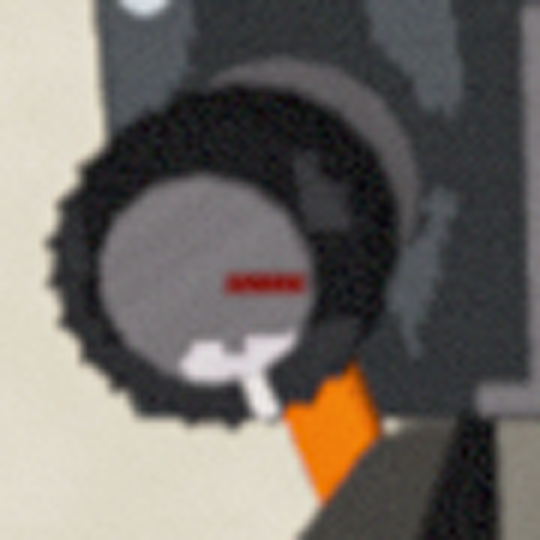

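Run:
```python
from h import *
i=dict(np.load("w7.npz"))
c=unproj("wrist",(239.5,206.3),73,i); print(c)
print("left/right",unproj("wrist",(205+100/6,206.3),73,i),unproj("wrist",(205+316/6,206.3),73,i))
f=np.array([.0959,.9954]); print("from pins", np.array([429,-296])+f*104)
print(proj("wrist",[437.5,-191.5,73],i))
for phi in (-1.396,-1.1,-0.1,0.2):
  for z in(110,45): print(phi,z,kin.ik([437,-192,z],rot(phi)).round(2))
```

```text
[ 438.65560041 -189.34525983   73.        ]
left/right [ 440.1055297  -174.45530099   73.        ] [ 437.17864869 -204.51272399   73.        ]
from pins [ 438.9736 -192.4784]
[242.26481612 207.37429971]
-1.396 110 [ 0.52  0.34 -0.2   2.09  0.1   0.72 -1.15]
-1.396 45 [ 0.49  0.46 -0.17  2.12  0.14  0.57 -1.18]
-1.1 110 [ 0.56  0.35 -0.25  2.09  0.13  0.72 -0.88]
-1.1 45 [ 0.53  0.46 -0.22  2.12  0.18  0.57 -0.92]
-0.1 110 [ 0.72  0.37 -0.44  2.08  0.24  0.74  0.03]
-0.1 45 [ 0.68  0.49 -0.4   2.11  0.33  0.6  -0.06]
0.2 110 [ 0.77  0.38 -0.5   2.08  0.27  0.74  0.3 ]
0.2 45 [ 0.73  0.5  -0.46  2.11  0.38  0.61  0.2 ]
```

Run:
```python
from h import *
p0=-1.25
grip(0.8,20)
robot.movep([438.3,-190.5,110],rot(p0))
robot.servo_line([438.3,-190.5,46],feed=70)
o=robot.observe(); print(o["t"],o["tcp_pos"],o["contact_force"].round(1))
snap("wrist","w8")
grip(0.0,15)
o=robot.observe(); print(o["t"],o["tcp_pos"],o["grip_width"],o["contact_force"].round(1),o["wrist_torque"].round(2), "jaw",np.cos(p0),np.sin(p0))
```

```text
22.2583 [ 438.65199543 -190.59907537   46.32610802] [0.6 0.7 0.4]
22.8417 [ 437.59117415 -188.64956282   46.0226816 ] 0.49204965320159316 [-2.6  5.5  4.5] [ 1.17  0.48 -0.05] jaw 0.3153223623952687 -0.9489846193555862
```

View pics/w8.png

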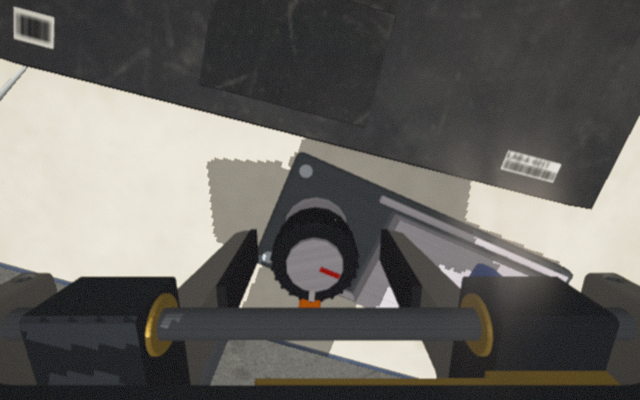

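Run:
```python
from h import *
p0=-1.25; c=[437.55,-188.5]
robot.servo_line([*c,46],feed=20)
grip(0.0,30)
o=robot.observe(); print(o["t"],o["tcp_pos"],o["grip_width"],o["contact_force"].round(1),o["wrist_torque"].round(2))
for k in range(1,4):
    robot.servo_line([*c,46],feed=20,rotation=rot(p0+.1*k))
    o=robot.observe(); M=Rn.from_rotvec(o["tcp_rot"]).as_matrix()
    print(round(o["t"],2),round(np.arctan2(M[1,1],M[0,1])-p0,3),o["tcp_pos"].round(1),o["contact_force"].round(1),o["wrist_torque"].round(2))
```

```text
23.3167 [ 437.55726554 -188.57381227   46.07225733] 0.4910677692335706 [-0.2 -0.1  2.1] [ 0.21  0.14 -0.  ]
23.57 0.097 [ 437.5 -188.6   46.1] [-0.6  0.2  2.1] [0.22 0.17 0.07]
23.82 0.196 [ 437.6 -188.5   46.1] [-0.2  0.8  2.6] [ 0.19  0.2  -0.01]
24.07 0.296 [ 437.6 -188.6   46.1] [-0.4  0.7  2.9] [ 0.24  0.24 -0.01]
```

Run:
```python
from h import *
p0=-1.25; c=[437.55,-188.5]
for a in [.4,.5,.6,.7,.8,.9,1.0,1.1,1.2,1.28,1.34]:
    robot.servo_line([*c,46],feed=20,rotation=rot(p0+a))
    o=robot.observe(); M=Rn.from_rotvec(o["tcp_rot"]).as_matrix()
    print(round(o["t"],2),a,round(np.arctan2(M[1,1],M[0,1])-p0,3),o["tcp_pos"].round(1),o["contact_force"].round(1),o["wrist_torque"].round(2))
    if abs(o["wrist_torque"][2])>1.2 or np.linalg.norm(o["contact_force"])>25: break
snap("wrist","w9")
```

```text
24.32 0.4 0.395 [ 437.6 -188.5   46. ] [-1.  -0.6  3.4] [ 0.15  0.28 -0.01]
24.57 0.5 0.495 [ 437.6 -188.6   46. ] [-1.1 -0.2  4.1] [0.14 0.32 0.03]
24.82 0.6 0.595 [ 437.5 -188.5   46. ] [ 0.  -0.4  5.2] [ 0.07  0.31 -0.  ]
25.07 0.7 0.695 [ 437.5 -188.5   46. ] [-0.9 -0.1  4.8] [0.08 0.32 0.05]
25.32 0.8 0.796 [ 437.5 -188.6   46. ] [-1.9 -0.1  4.8] [ 0.02  0.31 -0.05]
25.57 0.9 0.896 [ 437.5 -188.5   46. ] [-1.2 -0.1  3.9] [ 0.02  0.29 -0.03]
25.82 1.0 0.997 [ 437.5 -188.5   46. ] [-1.7 -0.6  5.5] [-0.02  0.36  0.19]
26.07 1.1 1.096 [ 437.5 -188.5   46. ] [-1.3  0.3  4.6] [-0.08  0.38  0.06]
26.32 1.2 1.196 [ 437.5 -188.5   46. ] [-1.1  1.   5.6] [-0.03  0.31  0.02]
26.57 1.28 1.272 [ 437.6 -188.7   46. ] [-0.7  0.3  4.6] [-0.06  0.3  -0.73]
26.82 1.34 1.334 [ 437.5 -188.6   45.9] [-1.3 -0.2  3.5] [-0.07  0.17 -0.87]
```

View pics/w9.png

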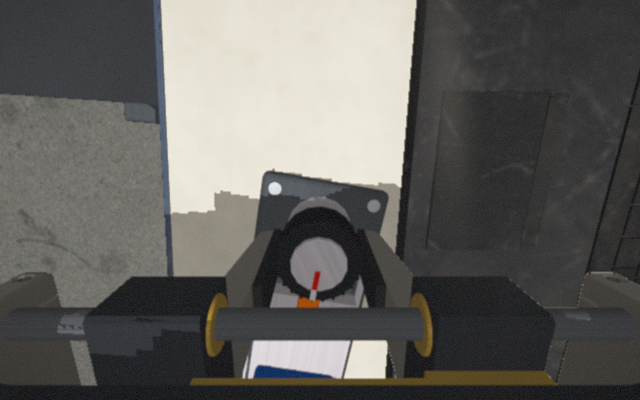

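Run:
```python
from h import *
grip(0.75,20)
robot.servo_line([437.55,-188.5,120],feed=100)
robot.servo_line([425,-265,200],feed=150,rotation=rot(-1.667+.3))
robot.hold(.2)
i=viewer.camera_info("wrist");snap("wrist","w10"); pts("wrist",["cover_grip","cover","cover_end_a","collar_grip","vial"])
np.savez("w10.npz",camera_matrix=i["camera_matrix"],R=i["R"],t=i["t"])
snap("top","t10"); pts("top",["vial","dropper","dish","cover"])
o=robot.observe(); print(o["t"],o["tcp_pos"],o["contact_force"])
im=cv2.imread("pics/w10.png"); cv2.imwrite("pics/w10b.png",cv2.resize(im[100:300,180:480],None,fx=2.6,fy=2.6))
```

```text
wrist cover_grip [ 433.5 -292.3   58.9] 0.79
wrist cover [ 430.5 -298.7   27.7] 0.88
wrist cover_end_a [ 422.7 -352.1   24.7] 0.96
wrist cover_end_a [ 432.4 -230.7   26.8] 0.69
wrist collar_grip [ 439.6 -191.1   61.4] 0.69
wrist vial [ 480.7 -488.6    2.3] 0.92
top vial [ 482.6 -490.    -0.8] 0.48
top dropper [375.6 185.7  -1.6] 0.65
top dish [715.9 114.8  -1. ] 0.87
30.6417 [ 424.99398282 -264.97882511  199.99043718] [-0.98735895  0.03281675  0.0012224 ]
```

View pics/w10b.png

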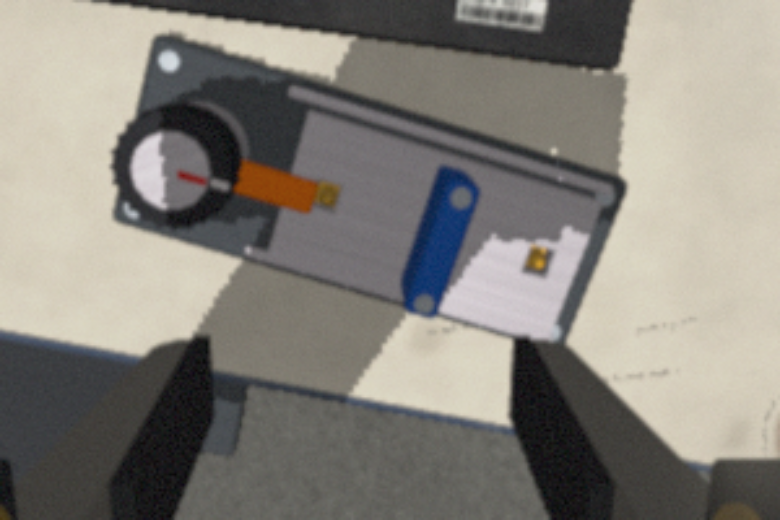

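Run:
```python
from h import *
robot.job_done(); print("done")
```

```text
the job is handed in; nothing more can be done
done
```

The cover is home on both dowels and the collar is turned to its stop. I handed the job in with about 31 of the 72 s used; no verdict was given.

- **Cover:** I gripped it by the blue rib, held it level and lowered it in 1–2 mm steps. The dowels entered on the first try. The only noticeable upward force, about 8 N, came at the fully-home height.
- **Collar:** I turned it counterclockwise until the twist rose to about 0.8 N m, 1.27–1.33 rad from where I gripped it. I then released it and backed the gripper off.

**Last checks:**
- **Wrist picture:** brass shows in both holes, and the orange lug lies along the guide over the cover.
- **Cover height:** the network put the underside at 25–28 mm, which fits 26 mm within its accuracy of about 4 mm.
- **Bystanders:** the vial, dropper bottle and dish were within about 4 mm of their first readings, which is the network's own scatter.
- **Contact:** the tool force after backing off was about 1 N.

**Disagreements:**
- **Dowel spacing:** it measured 93–95 mm in the pictures instead of 96 mm.
- **Collar position:** my estimate was about 2 mm off. I corrected it by feel after gripping.
- **Missed or wrong detections:** one outline of the cover fell on the wrong object, and the network did not find the cover in the last top picture. I used the wrist pictures instead.

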